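Stand the toppled board rack up and push it home

ROBOT

A 6-joint arm with a two-finger parallel gripper is mounted at the origin on the work surface. World frame = base frame: x ahead of the robot, y to its left, z up, the work surface at z = 0. Lengths are in m, angles in rad, forces in N, time in s.
With the tool pointing down it reaches from about 0.375 to 0.925 m from the base axis. Payload 5.7 kg.
Tool frame: the origin (TCP) lies midway between the tips of the shut fingers; the grasp point (between the pads) lies 19 mm behind it; z points along the fingers, y is the line along which they close (so a half turn about z gives the same grasp; the last joint's range is limited). The gripper opens to 85 mm and grips with 20 to 120 N. Pads are 22 mm wide; open, the fingers measure 114 mm over their backs; the gripper's body (76 mm by 85 mm) begins 54 mm behind the grasp point. The pads swing forward as they close: fully open they stand 13 mm farther back than shut.
Start: joints at [1.063, 0.359, 1.51, -0, 1.272, -0.115], TCP at [0.23, 0.554, 0.231] pointing down, gripper open.
Joint ranges: [-2.97, 2.97], [-1.01, 2.36], [0.21, 2.38], [-0.96, 4.11], [0.2, 2.71], [-2.98, 2.98]. Speed limits (rad/s): [2.39, 2.39, 3.14, 3.14, 3.14, 3.14].

INTERFACE

Orientations are given as a unit quaternion [x, y, z, w].
In Python, from bench import ctrl gives the robot as it stands.
- The arm moves only by the shell command python3 -m handwheel 'ROWS' [OPENING]. ROWS is JSON, one flat list of numbers, 4 for each row, row after row: the shift along the tool's x, y, z in units of 0.2 m (1.0 is 0.2 m), then the turn about the tool's z in units of pi/4 rad (1.0 is pi/4 rad). A call has exactly 5 rows; each row shifts and turns the commanded pose from where the row before left it, along the tool's axes as they then stand; what a row does not reach is not made up. A row lasts 1/10 s, in which the tool goes at most 50 mm and 8.59 degrees, less where a joint would pass 70% of its speed; a pose out of reach is approached as far as the arm can. A call with a number of a shift or a turn outside -1 to 1 is refused whole. A call with a gripper value outside its range is refused whole. OPENING is the opening, from 0 (shut) to 1 (fully open), set as the call begins (- or left out, the last holds). The fingers move at their own pace and stop on an object; the grip force is fixed at half the most. Time passes only in rows, so rows that do not move let the fingers close, or fill a call up. It gives the time, the measured TCP pose, the force, the opening and the grip force at its end, in the units of the state.
- ctrl.observe(): the state, without advancing time (a new reading comes with each control period).
- ctrl.read_camera(name): name is "scene" or "top"; returns a dict with "image" (384x512x3 uint8, blue, green, red), "depth" (384x512 float32, m along the optical axis (not along the pixel's ray), 0 where there is no reading), "intrinsics" (3x3 intrinsics, pixels), "k1" (the pictures are not rectified: a ray, as slopes to the right and down, at radius r is drawn at 1 + k1 r^2 times it, then the intrinsics apply), "R" (3x3) and "t" (3): a world point X has camera coordinates R X + t. Camera axes: x right, y down, z forward; pixel columns grow to the right and rows downward; lengths in m; the calibration is good to about 2 mm. A picture is of the moment at which its call begins.
- ctrl.job_done(): hands the job in; it is judged then, once.
The state is a dict: "t": time; "q": joint angles; "joint_vel": joint speeds; "joint_torque": joint torques, N m; "eef_pos": TCP position; "tcp_rot": TCP orientation; "force": force on the tool from outside, world axes, zero at the start; "wrist_torque": the same for the moment, N m; "finger_gap": finger opening in m; "gripper_force": force on a finger pad.
Only numpy, scipy, OpenCV 4.12 (cv2) and the standard library are available. Lean on these libraries where they do the work, as an engineer would, in place of code of your own. Each camera call takes 0.05 s, during which the arm holds its last target. There are 200 camera calls.

TASK

The empty black circuit-board rack has been knocked onto its back. With the fingers only pushing, never lifting or carrying it, tip it up so that it stands on its base again, then push it across the bench until the front edge of its base lies flush along the aluminium stop bar, between the bar's two ends. Leave the bottle, the jar and the can where they are.

Things in the scene. Friction and masses are not known exactly. Their poses are not given: they have to be found in the camera images.
- rack: Empty black plastic L-shaped rack, about 0.5 kg, 180 mm wide: heavy base plate (110 mm heel to toe, 23 mm thick with its ribs) and back plate (110 mm high, 13 mm thick) at right angles. Origin: middle of the heel edge (outer corner of the L). x: heel to toe; y: across; z: up the back when standing. At the start the back lies flat on the bench towards the robot (z level, x up).
- heel (a point): Middle of the heel edge, same point as the rack's origin, on the bench lying and standing. At the start the base stands up 110 mm here like a wall at the rack's far end; pushed away from the robot near its top, on its inner face, the rack tips about the heel and past some 35 degrees falls onto its base by itself.
- top_edge (a point): Middle of the outer upper edge of the back plate, 110 mm from the heel along the rack's z. Once the rack stands, the back's plain outer face looks to the robot and the toe to the stop bar; it slides without tipping when the back is pushed 50 mm up or lower.
- toe_left (a point): lower front corner of the rack's base at own x = 110 mm, y = +90 mm
- toe_right (a point): lower front corner of the rack's base at own x = 110 mm, y = -90 mm
- stop_bar: Plain aluminium bar fixed to the bench beyond the rack, 320 mm long (own y), 25 mm deep (own x), 25 mm high. Origin: bench height, middle of the long face that looks to the robot; own x points away from the robot, square to that face. After tipping up, the toe is some 30 to 90 mm short of it and up to 15 degrees out of square.
- dispenser: White plastic bottle with blue cap, 44 mm diameter, 100 mm high, standing beside or beyond the work; origin at centre of its underside. Leave alone.
- jar: Small amber jar with steel lid, 52 mm diameter, 50 mm high, standing beside or beyond the work; origin at centre of its underside. Leave alone.
- can: Plain metal can, 48 mm diameter, 85 mm high, standing beside or beyond the work; origin at centre of its underside. Leave alone.
Things that resemble listed ones, but are neither listed nor needed, are in the scene too. Of the things shaped like the rack, the black one is meant.

How it is judged:
On the way, in this order (a step that is already met when the one before it is completed fails the run):
1. the rack stands on its base (angle between rack's own z axis and vertical below 0.06 rad and height (world z) of top_edge above 0.1 m and angular speed of rack below 0.3 rad/s), for 0.2 s.
2. standing, its base is flush against the stop bar (angle between rack's own z axis and vertical below 0.06 rad and x of each of toe_left, toe_right in the frame of stop_bar above -0.005 m), for 0.2 s.
At the end, for the whole second after the job is handed in: The rack stands upright on its base (within 0.06 rad, heel on the bench) and at rest; both front lower corners of the base are within 5 mm of the stop bar's near face, and neither is past an end of the bar (all of step 2 and height (world z) of heel below 0.005 m and x of each of toe_left, toe_right in the frame of stop_bar below 0.004 m and y of toe_left in the frame of stop_bar below 0.16 m and y of toe_right in the frame of stop_bar above -0.16 m and linear speed of rack below 0.02 m/s); the robot touches nothing.
It fails at once if the rack is lifted or carried: its heel edge more than 20 mm off the bench (height (world z) of heel above 0.02 m).
It fails at once if the bottle is disturbed (moved more than 15 mm) (distance of dispenser from where it was at the start of the episode above 0.015 m).
It fails at once if the jar is disturbed (moved more than 15 mm) (distance of jar from where it was at the start of the episode above 0.015 m).
It fails at once if the can is disturbed (moved more than 15 mm) (distance of can from where it was at the start of the episode above 0.015 m).
It also fails if it takes over 48 s, if anything falls off the work surface, if the arm or the gripper's body presses on something with over 40 N, if the wrist force passes 120 N, or if a joint passes its speed limit or range.

## Working session

There is one attempt and no reset: what is moved stays moved. The work goes in short steps, Python scripts to look and compute and a shell command to move; the robot and the scene stay as the last step left them, time stands still between calls to the robot, and variables do not carry over. Pictures are saved under pics/ and viewed, at most 10 in all, crops included, and the job is handed in when it is done.

```bash
mkdir -p pics; cat > h.py <<'E'
import numpy as np, cv2
from bench import ctrl
def cam(n):
    c=ctrl.read_camera(n); return c
def cloud(c):
    K=c["intrinsics"];h,w=c["depth"].shape
    v,u=np.mgrid[0:h,0:w]
    d=np.array([c["k1"],0,0,0,0],float)
    p=cv2.undistortPoints(np.stack([u,v],-1).reshape(-1,1,2).astype(float),K,d).reshape(h,w,2)
    z=c["depth"]; P=np.dstack([p*z[...,None],z]).astype(float)
    X=(P-np.array(c["t"]))@np.array(c["R"])
    X[z==0]=np.nan
    return X
E
python3 - <<'E'
from h import *
for n in("top","scene"):
    c=cam(n);X=cloud(c);np.save(f"pics/{n}.npy",X);cv2.imwrite(f"pics/{n}0.png",c["image"])
s=ctrl.observe();print(s["t"],s["eef_pos"],s["tcp_rot"],s["finger_gap"])
E
```

```text
0.1 [0.22938091 0.55374126 0.23051913] [ 1.95132356e-01  9.80776531e-01 -8.33133991e-04 -2.58104068e-04] 0.08546854037564162
```

View pics/top0.png

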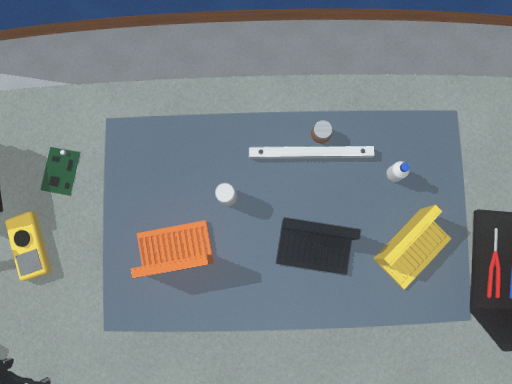

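View pics/scene0.png

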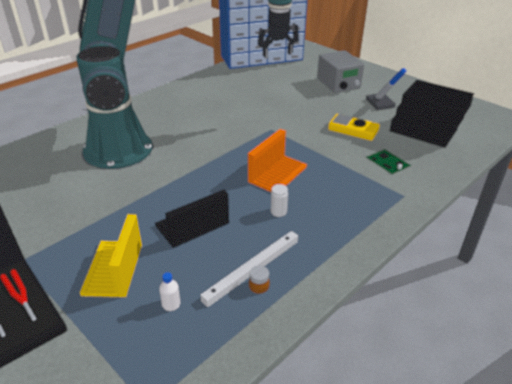

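The top picture shows three L-shaped racks: orange (175,248), black (317,245) and yellow (413,247). The stop bar is at (311,152), the jar at (322,132), the bottle at (398,172) and the can at (227,195). The black one at (317,245) is meant: its colour matches and it lies with its base standing up at the bar side. The black tray on the right edge isn't L-shaped. I'll measure it and confirm with a crop.

```bash
python3 - <<'E'
from h import *
X=np.load("pics/top.npy");im=cv2.imread("pics/top0.png")
cv2.imwrite("pics/crop.png",cv2.resize(im[110:290,190:440],None,fx=3,fy=3,interpolation=cv2.INTER_CUBIC))
g=im.max(2)
def box(n,m):
    P=X[m];P=P[np.isfinite(P).all(1)]
    (cx,cy),(w,h),a=cv2.minAreaRect(P[:,:2].astype(np.float32))
    b=cv2.boxPoints(((cx,cy),(w,h),a))
    print(n,len(P),"c",np.round([cx,cy],4),"wh",np.round([w,h],3),"corners",np.round(b,3).tolist(),"z",np.round(np.percentile(P[:,2],[5,50,95]),3))
def reg(r0,r1,c0,c1):
    m=np.zeros(g.shape,bool);m[r0:r1,c0:c1]=1;return m
Z=X[...,2]
box("bar",reg(140,164,240,385)&(Z>.015)&(Z<.035))
box("racktop",reg(205,285,265,370)&(Z>.095))
box("rackback",reg(205,285,265,370)&(Z>.007)&(Z<.03))
for n,r in dict(jar=(118,146,305,340),bottle=(155,190,383,415),can=(178,212,210,242)).items():
    box(n,reg(*r)&(Z>.03))
print("bench",np.nanmedian(Z[280:320,300:400]), "px/m", X[245,300],X[245,340])
XS=np.load("pics/scene.npy")
m=(cv2.imread("pics/scene0.png").max(2)<60);r=np.zeros_like(m);r[185:245,150:235]=1
P=XS[m&r];P=P[np.isfinite(P).all(1)]
T=P[P[:,2]>.1];print("scene top",len(T),T.min(0) if len(T) else 0,T.max(0) if len(T) else 0)
E
```

```text
bar 1351 c [ 0.7345 -0.0723] wh [0.319 0.045] corners [[0.7099999785423279, -0.23100000619888306], [0.7549999952316284, -0.23199999332427979], [0.7590000033378601, 0.08699999749660492], [0.7139999866485596, 0.08699999749660492]] z [0.019 0.025 0.029]
racktop 801 c [ 0.5266 -0.078 ] wh [0.18  0.024] corners [[0.5, -0.16500000655651093], [0.5239999890327454, -0.16899999976158142], [0.5540000200271606, 0.008999999612569809], [0.5299999713897705, 0.013000000268220901]] z [0.107 0.111 0.114]
rackback 2374 c [ 0.4958 -0.0783] wh [0.249 0.192] corners [[0.3919999897480011, -0.19599999487400055], [0.5839999914169312, -0.20800000429153442], [0.6000000238418579, 0.03999999910593033], [0.40799999237060547, 0.052000001072883606]] z [0.008 0.012 0.017]
jar 288 c [ 0.7764 -0.0988] wh [0.045 0.046] corners [[0.7480000257492065, -0.11400000005960464], [0.7929999828338623, -0.12700000405311584], [0.8050000071525574, -0.08299999684095383], [0.7599999904632568, -0.07100000232458115]] z [0.043 0.05  0.054]
bottle 313 c [ 0.6657 -0.284 ] wh [0.044 0.04 ] corners [[0.6370000243186951, -0.27799999713897705], [0.6579999923706055, -0.31200000643730164], [0.6949999928474426, -0.28999999165534973], [0.6740000247955322, -0.25600001215934753]] z [0.039 0.071 0.103]
can 351 c [0.6167 0.145 ] wh [0.045 0.046] corners [[0.5849999785423279, 0.1469999998807907], [0.6150000095367432, 0.11299999803304672], [0.6489999890327454, 0.14300000667572021], [0.6179999709129333, 0.1770000010728836]] z [0.049 0.085 0.088]
bench 0.0014300446490282945 px/m [ 0.49011155 -0.03570966  0.00459182] [ 0.48706931 -0.13624505  0.00862129]
scene top 472 [ 0.50385375 -0.16672096  0.10004494] [0.55814155 0.01256666 0.11198522]
```

View pics/crop.png

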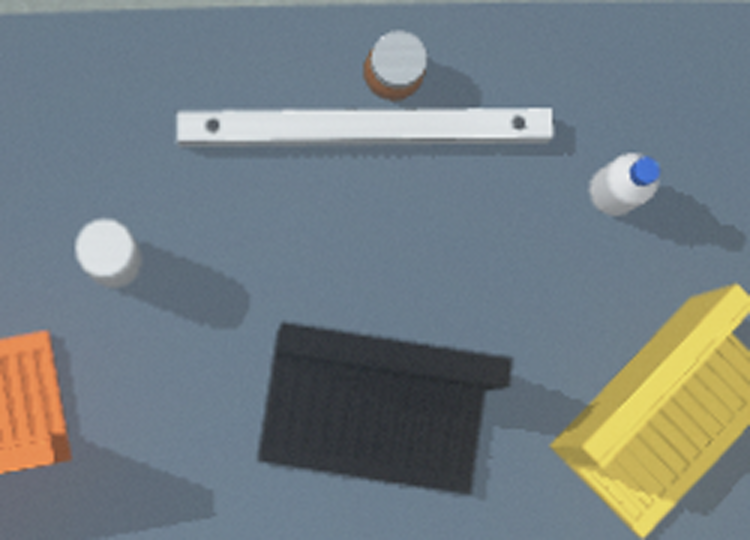

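The crop confirms it: the black rack has its base wall at the far side, yaw about −9.6°, heel at about (0.539, −0.080). Next I turn the tool square to the rack and travel towards it.

```bash
python3 -m handwheel '[0,0,0,-0.145, 0,0,0,-0.145, -0.12,-0.19,0,0, -0.12,-0.19,0,0, -0.12,-0.19,0,0]' 1
python3 -m handwheel '[-0.12,-0.19,0,0, -0.12,-0.19,0,0, -0.12,-0.19,0,0, -0.12,-0.19,0,0, -0.12,-0.19,0,0]'
python3 - <<'E'
from h import *
im=cv2.imread("pics/top0.png");X=np.load("pics/top.npy")
m=np.zeros(im.shape[:2],bool);m[140:164,240:385]=1
m&=(im.min(2)>190)&(abs(X[...,2]-.025)<.008)
P=X[m]
b=np.linspace(-.22,.075,30);mn=[];mx=[];yy=[]
for a,c in zip(b[:-1],b[1:]):
    q=P[(P[:,1]>=a)&(P[:,1]<c)]
    if len(q)>5: mn.append(q[:,0].min());mx.append(q[:,0].max());yy.append((a+c)/2)
print("near",np.polyfit(yy,mn,1),"far",np.polyfit(yy,mx,1),"y",P[:,1].min(),P[:,1].max())
s=ctrl.observe();print(s["t"],s["eef_pos"],s["tcp_rot"])
E
```

```text
t: 0.6
eef_pos: [0.2819, 0.4285, 0.2308]
tcp_rot: [0.082, 0.997, -0.0, -0.0]
force: [1.3, 0.3, 1.1]
finger_gap: 0.0853
gripper_force: 0.0
t: 1.1
eef_pos: [0.3692, 0.2211, 0.2312]
tcp_rot: [0.082, 0.997, -0.0, -0.0]
force: [0.1, -0.5, 0.8]
finger_gap: 0.0853
gripper_force: 0.0
near [0.0123845  0.71531222] far [0.01522668 0.73787671] y -0.2306028972186194 0.08702090721288347
1.1 [0.36921562 0.22110903 0.23117576] [ 8.22334231e-02  9.96613088e-01 -1.07461915e-04 -6.74515256e-05]
```

```bash
python3 -m handwheel '[-0.12,-0.19,0,0, -0.12,-0.19,0,0, -0.12,-0.19,0,0, -0.12,-0.19,0,0, -0.12,-0.19,0,0]'
python3 -m handwheel '[-0.12,-0.19,0,0, -0.125,-0.2,0,0, 0,0,0.1,0, 0,0,0.1,0, 0,0,0.1,0]'
python3 - <<'E'
from h import *
c=cam("scene");cv2.imwrite("pics/s1.png",cv2.resize(c["image"][110:290,100:340],None,fx=3,fy=3))
E
```

```text
t: 1.6
eef_pos: [0.4564, 0.0139, 0.2312]
tcp_rot: [0.083, 0.997, 0.0, -0.0]
force: [1.2, 0.4, 1.1]
finger_gap: 0.0852
gripper_force: 0.0
t: 2.1
eef_pos: [0.4916, -0.0699, 0.1704]
tcp_rot: [0.083, 0.997, 0.0, -0.0]
force: [0.1, 0.9, 0.5]
finger_gap: 0.0854
gripper_force: 0.0
```

View pics/s1.png

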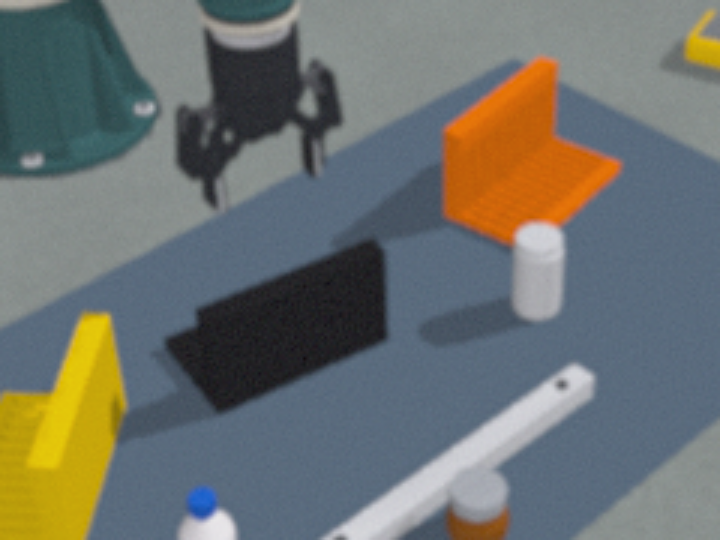

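The picture shows the open gripper (about (260,130) in the crop) behind and above the rack's wall (290,320), spread along its width. Next: descend and start pushing.

```bash
python3 -m handwheel '[0,0,0.1,0, 0,0,0.1,0, 0,0,0.1,0, 0,0,0.1,0, 0,0,0.06,0]'
python3 -m handwheel '[-0.05,0,0,0, -0.04,0,0,0, -0.03,0,0,0, -0.03,0,0,0, -0.03,0,0,0]'
python3 -m handwheel '[-0.03,0,0,0, -0.03,0,0,0, -0.03,0,0,0, 0,0,0,0, 0,0,0,0]'
python3 - <<'E'
from h import *
c=cam("scene");cv2.imwrite("pics/s2.png",cv2.resize(c["image"][110:290,100:340],None,fx=3,fy=3))
E
```

```text
t: 2.65
eef_pos: [0.491, -0.069, 0.0783]
tcp_rot: [0.082, 0.997, 0.0, -0.001]
force: [0.1, 0.9, -1.7]
finger_gap: 0.0855
gripper_force: 0.0
t: 3.15
eef_pos: [0.5284, -0.0754, 0.08]
tcp_rot: [0.082, 0.997, -0.0, 0.001]
force: [-0.8, 0.6, 0.4]
finger_gap: 0.0856
gripper_force: 0.2
t: 3.65
eef_pos: [0.5449, -0.0781, 0.0792]
tcp_rot: [0.082, 0.997, -0.0, -0.0]
force: [-0.2, -0.8, -0.4]
finger_gap: 0.0855
gripper_force: 0.0
```

View pics/s2.png

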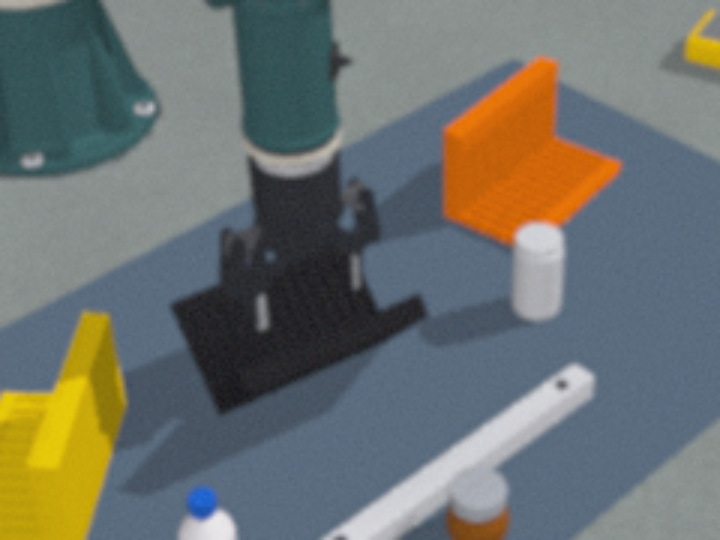

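The rack is tilting about its heel (still at (220,410) in the crop) with the fingers on the wall. I'll keep pushing past the tipping point.

```bash
python3 -m handwheel '[-0.04,0,0,0, -0.04,0,0,0, -0.04,0,0,0, -0.04,0,0,0, -0.01,0,0,0]'
python3 -m handwheel '[0,0,0,0, 0,0,0,0, 0,0,0,0, 0,0,0,0, 0,0,0,0]'
python3 - <<'E'
from h import *
c=cam("scene");cv2.imwrite("pics/s3.png",cv2.resize(c["image"][110:290,100:340],None,fx=3,fy=3))
E
```

```text
t: 4.2
eef_pos: [0.58, -0.084, 0.0793]
tcp_rot: [0.082, 0.997, -0.0, 0.0]
force: [0.5, -0.1, -0.5]
finger_gap: 0.0852
gripper_force: 0.0
t: 4.7
eef_pos: [0.5783, -0.0837, 0.0793]
tcp_rot: [0.082, 0.997, -0.0, -0.0]
force: [-0.8, 0.1, 0.5]
finger_gap: 0.0855
gripper_force: 0.0
```

View pics/s3.png

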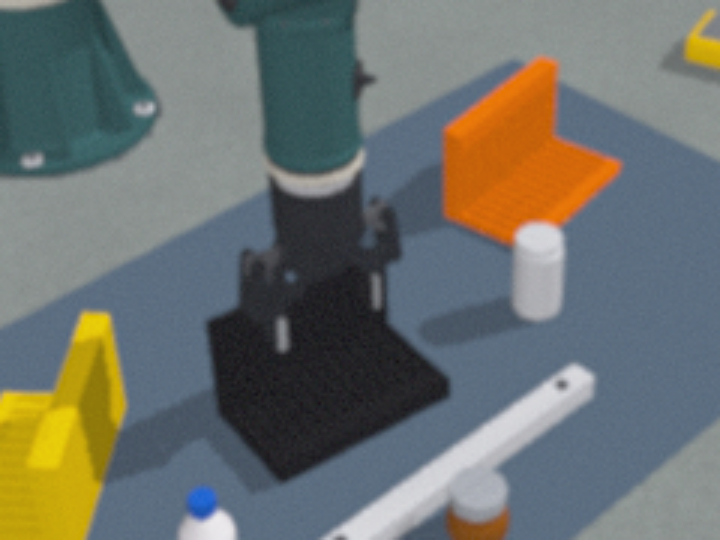

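The rack now stands on its base: toe edge at (285,475)–(448,385) in the crop, fingers free inside the L. I'll raise the gripper, retreat behind the back, and measure.

```bash
python3 -m handwheel '[0,0,-0.1,0, 0,0,-0.1,0, 0,0,-0.1,0, 0.1,0,0,0, 0.1,0,0,0]'
python3 -m handwheel '[0.1,0,0,0, 0.1,0,0,0, 0.1,0,0,0, 0.05,0,0,-0.1, 0,0,0,-0.1]' 0.6
python3 - <<'E'
from h import *
c=cam("top");X=cloud(c);Z=X[...,2];im=c["image"]
cv2.imwrite("pics/t2.png",cv2.resize(im[120:280,230:390],None,fx=3.5,fy=3.5))
dark=im.max(2)<75
r=np.zeros(dark.shape,bool);r[155:275,260:385]=1
for n,lo,hi in(("backtop",.1,.118),("base",.016,.035)):
    m=(dark&r&(Z>lo)&(Z<hi)&(X[...,0]>.5)).astype(np.uint8)
    m=cv2.morphologyEx(m,cv2.MORPH_OPEN,np.ones((2,2)))>0
    P=X[m];q=cv2.minAreaRect(P[:,:2].astype(np.float32));print(n,len(P),q,np.round(cv2.boxPoints(q),3).tolist())
s=ctrl.observe();print(s["t"],s["eef_pos"],s["tcp_rot"],s["finger_gap"])
E
```

```text
t: 5.25
eef_pos: [0.5397, -0.0773, 0.1402]
tcp_rot: [0.082, 0.997, -0.0, 0.001]
force: [-0.6, 0.2, 0.0]
finger_gap: 0.0851
gripper_force: 0.0
t: 5.75
eef_pos: [0.4678, -0.0651, 0.1392]
tcp_rot: [0.002, 1.0, 0.0, -0.001]
force: [-0.0, -0.8, -0.8]
finger_gap: 0.0513
gripper_force: 0.0
backtop 162 ((0.5411907434463501, -0.023130279034376144), (0.04373536258935928, 0.052303873002529144), 30.183658599853516) [[0.5090000033378601, -0.012000000104308128], [0.5350000262260437, -0.05700000002980232], [0.5730000138282776, -0.03500000014901161], [0.546999990940094, 0.009999999776482582]]
base 2147 ((nan, nan), (0.0, 0.0), 0.0) [[nan, nan], [nan, nan], [nan, nan], [nan, nan]]
5.8 [ 0.4690023  -0.06538521  0.13941798] [ 4.79806439e-04  9.99999849e-01  1.32467460e-05 -2.66218479e-04] 0.051173483941229676
```

View pics/t2.png

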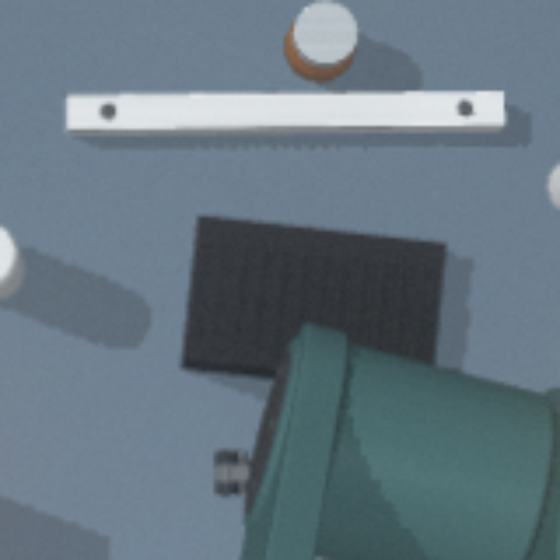

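The rack is upright. Its toe edge runs (200,217)–(445,243) in the crop and the bar's near edge is at about y=129, so the gaps are about 64 and 84 mm, roughly 6.5° out of square, with the rack well between the bar ends. Next: lower two-finger contact behind the back, square to the bar, and push.

```bash
python3 -m handwheel '[0,-0.06,0.1,0.017, 0,-0.065,0.1,0, 0,0,0.1,0, 0,0,0.1,0, 0,0,0.07,0]'
python3 -m handwheel '[-0.06,0,0,0, -0.06,0,0,0, -0.04,0,0,0, -0.04,0,0,0, -0.04,0,0,0]'
python3 -m handwheel '[-0.04,0,0,0, -0.04,0,0,0, -0.04,0,0,0, -0.04,0,0,0, 0,0,0,0]'
python3 - <<'E'
from h import *
c=cam("scene");cv2.imwrite("pics/s4.png",cv2.resize(c["image"][130:310,120:340],None,fx=3,fy=3))
E
```

```text
t: 6.3
eef_pos: [0.4696, -0.0908, 0.0443]
tcp_rot: [0.012, 1.0, 0.0, -0.0]
force: [0.1, -0.6, 0.2]
finger_gap: 0.0511
gripper_force: 0.0
t: 6.8
eef_pos: [0.5184, -0.0917, 0.0459]
tcp_rot: [0.011, 1.0, -0.0, 0.0]
force: [-3.0, -1.0, 1.7]
finger_gap: 0.0511
gripper_force: 0.0
t: 7.3
eef_pos: [0.5518, -0.0927, 0.0456]
tcp_rot: [0.011, 1.0, -0.0, 0.001]
force: [0.0, 0.2, 0.9]
finger_gap: 0.0512
gripper_force: 0.0
```

View pics/s4.png

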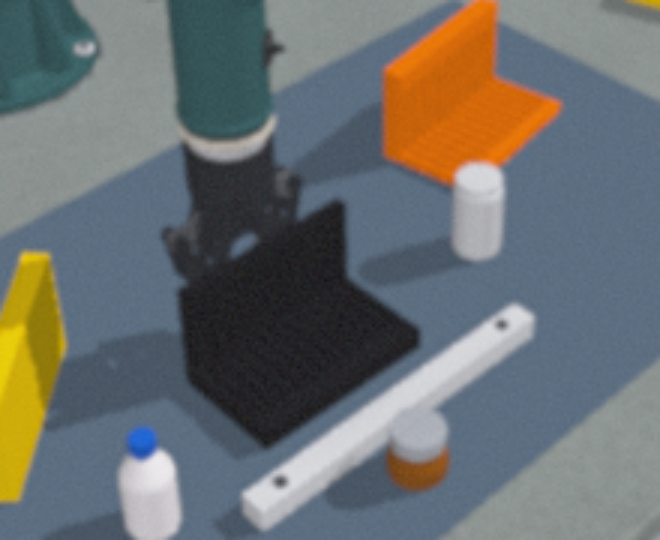

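The rack stands and slides square towards the bar: toe edge (268,445)–(418,335), bar in front, bottle clear. I'll continue, slowing near contact.

```bash
python3 -m handwheel '[-0.04,0,0,0, -0.04,0,0,0, -0.03,0,0,0, -0.02,0,0,0, -0.015,0,0,0]'
python3 -m handwheel '[-0.01,0,0,0, -0.01,0,0,0, -0.01,0,0,0, -0.01,0,0,0, 0,0,0,0]'
python3 -m handwheel '[-0.005,0,0,0, -0.005,0,0,0, -0.005,0,0,0, -0.005,0,0,0, 0,0,0,0]'
```

```text
t: 7.85
eef_pos: [0.579, -0.093, 0.0452]
tcp_rot: [0.011, 1.0, -0.0, -0.0]
force: [-2.8, 0.2, 2.4]
finger_gap: 0.0511
gripper_force: 0.0
t: 8.35
eef_pos: [0.5872, -0.0932, 0.0454]
tcp_rot: [0.011, 1.0, -0.0, 0.0]
force: [-0.9, 0.7, 0.9]
finger_gap: 0.0511
gripper_force: 0.0
t: 8.85
eef_pos: [0.5881, -0.0934, 0.0452]
tcp_rot: [0.01, 1.0, -0.0, -0.002]
force: [-10.3, -2.3, 7.7]
finger_gap: 0.0513
gripper_force: 0.0
```

```bash
python3 -m handwheel '[-0.005,0,0,0, -0.005,0,0,0, -0.005,0,0,0, 0,0,0,0, 0,0,0,0]'
python3 - <<'E'
from h import *
c=cam("top");im=c["image"]
cv2.imwrite("pics/t3.png",cv2.resize(im[125:225,240:390],None,fx=5,fy=5,interpolation=cv2.INTER_CUBIC))
E
```

```text
t: 9.35
eef_pos: [0.588, -0.0934, 0.0451]
tcp_rot: [0.01, 1.0, 0.0, -0.005]
force: [-17.4, -3.5, 14.1]
finger_gap: 0.0515
gripper_force: 0.0
```

View pics/t3.png

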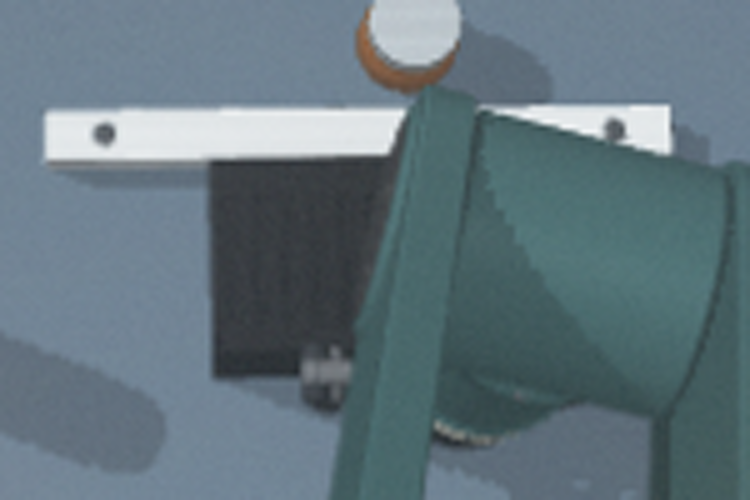

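The toe lies against the bar's lower edge on the visible left side (212,162)–(390,157). I'll back off slowly, lift clear, and check both corners.

```bash
python3 -m handwheel '[0.01,0,0,0, 0.01,0,0,0, 0.03,0,0,0, 0.1,0,0,0, 0.15,0,0,0]'
python3 -m handwheel '[0.15,0,0,0, 0.1,0,-0.1,0, 0.1,0.1,-0.2,0, 0,0.2,-0.2,0, 0,0.2,0,0]'
python3 -m handwheel '[0,0.2,0,0, 0,0.2,0,0, 0,0.2,0,0, 0,0,0,0, 0,0,0,0]'
python3 - <<'E'
from h import *
c=cam("top");im=c["image"];X=cloud(c)
cv2.imwrite("pics/t4.png",cv2.resize(im[125:225,240:390],None,fx=5,fy=5,interpolation=cv2.INTER_CUBIC))
r=np.zeros(im.shape[:2],bool);r[140:215,270:375]=1
P=X[r&(X[...,2]>.104)&(X[...,2]<.118)]
q=cv2.minAreaRect(P[:,:2].astype(np.float32));print(len(P),np.round(cv2.boxPoints(q),3).tolist(),np.median(P[:,2]))
D=X[r&(im.max(2)<85)&(X[...,2]>.015)&(X[...,2]<.03)]
for a in np.arange(-.18,0,.02):
    d=D[(D[:,1]>a)&(D[:,1]<a+.02)]
    if len(d):print(round(a+.01,2),d[:,0].max().round(4),"bar",round(.7145+.0138*(a+.01),4))
E
```

```text
t: 9.9
eef_pos: [0.5359, -0.0927, 0.0456]
tcp_rot: [0.011, 1.0, -0.001, 0.002]
force: [0.9, -0.1, -0.1]
finger_gap: 0.0513
gripper_force: 0.0
t: 10.4
eef_pos: [0.4694, 0.0046, 0.145]
tcp_rot: [0.012, 1.0, -0.001, 0.005]
force: [2.2, 0.2, -0.0]
finger_gap: 0.0515
gripper_force: 0.0
t: 10.9
eef_pos: [0.4686, 0.1255, 0.1407]
tcp_rot: [0.009, 1.0, -0.0, 0.001]
force: [0.1, -0.3, -0.2]
finger_gap: 0.0511
gripper_force: 0.0
464 [[0.6010000109672546, -0.17399999499320984], [0.6140000224113464, -0.17399999499320984], [0.6179999709129333, 0.007000000216066837], [0.6039999723434448, 0.007000000216066837]] 0.11051298929864337
-0.17 0.7115 bar 0.7122
-0.15 0.7126 bar 0.7124
-0.13 0.7127 bar 0.7127
-0.11 0.7127 bar 0.713
-0.09 0.7118 bar 0.7133
-0.07 0.711 bar 0.7135
-0.05 0.7118 bar 0.7138
-0.03 0.7121 bar 0.7141
-0.01 0.7122 bar 0.7144
```

View pics/t4.png

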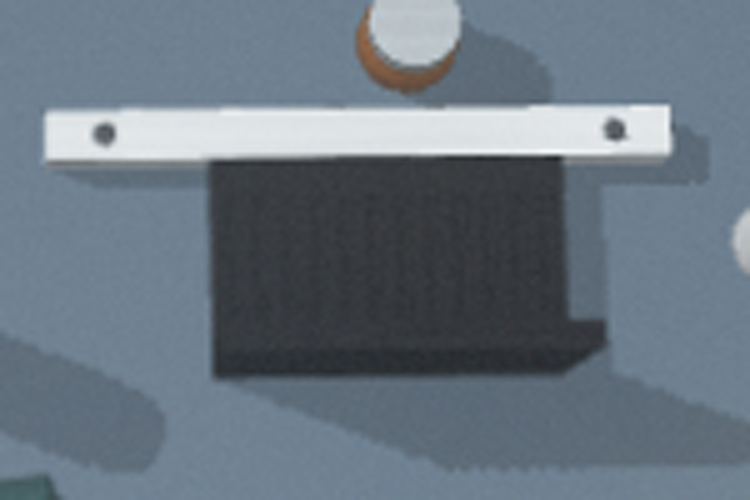

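The whole toe edge lies against the bar, (212,162)–(562,157). The back top is level at 110 mm and squarely 110 mm behind the bar, and the robot is clear.

```bash
python3 -c "
from bench import ctrl
print(ctrl.job_done())"
```

```text
the job is handed in; nothing more can be done
None
```

I tipped the black rack upright by pushing and slid it flush along the stop bar, between the bar's ends. The final measurement put its toe within about 3 mm of the bar; the bottle, jar and can were never approached. The job was handed in at about 11 s, and no verdict came back.

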